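# Draw back the oxide chest's latch with its key

### The arm

A 6-joint arm with a two-finger parallel gripper is mounted at the origin on the work surface; the furniture and walls round the work are solid. World frame = base frame: x ahead of the robot, y to its left, z up, the work surface at z = 0. Lengths are in m, angles in rad, forces in N, time in s.
With the tool pointing down it reaches from about 0.325 to 0.85 m from the base axis. Payload 15.5 kg.
Tool frame: the origin (TCP) lies midway between the tips of the shut fingers; the grasp point (between the pads) lies 19 mm behind it; z points along the fingers, y is the line along which they close (so a half turn about z gives the same grasp; the last joint's range is limited). The gripper opens to 91 mm and grips with 3 to 60 N. Pads are 32 mm wide; open, the fingers measure 118 mm over their backs; the gripper's body (76 mm by 178 mm) begins 60 mm behind the grasp point.
Start: joints at [-1.21, 0.494, 1.345, -0, 1.302, -0.096], TCP at [0.276, -0.561, 0.214] pointing down, gripper open.
Joint ranges: [-2.91, 2.91], [-0.82, 2.16], [0.22, 2.67], [-1.22, 4.37], [0.12, 2.79], [-3.08, 3.08]. Speed limits (rad/s): [1.89, 1.89, 2.57, 3.01, 3.01, 3.01].

### API

Orientations are given as a unit quaternion [x, y, z, w].
In Python, from cell import * gives the robot as it stands.
- The arm moves only by the tool drive_tool, never from a script. Its argument "series" is a list of rows, each a list of 4 numbers: the shift along the world's x, y, z in cm, then the turn about the world's z in degrees. In form: [[x, y, z, spin], ...]. A call has 1 to 8 rows; each row shifts and turns the commanded pose from where the row before left it; what a row does not reach is not made up. A row lasts 1/8 s, in which the tool goes at most 62.5 mm and 10.7 degrees, less where a joint would pass 70% of its speed; a pose out of reach is approached as far as the arm can. A call is refused whole if a number of a shift passes 6.25 or a number of a turn 10.7, either way. A call with a gripper value outside its range is refused whole. "claw" is the opening, from -1 (shut) to 1 (fully open), set as the call begins (left out, the last holds). The fingers move at their own pace and stop on an object; "grip_force" is the grip in N (left out, the last holds). Time passes only in rows, so rows that do not move let the fingers close. It gives the time, the measured TCP pose, the force, the opening and the grip force at its end, in the units of the state.
- read_state(): the state, without advancing time (a new reading comes with each control period).
- snapshot(name): name is "scene" or "top" or "wrist"; returns the picture (400x640x3 uint8, red, green, blue); there is no depth.
- camera_model(name): a dict with "fx", "fy", "cx", "cy" (pixels), "world_from_camera" (4x4, takes a point from camera to world coordinates). Camera axes: x right, y down, z forward; pixel columns grow to the right and rows downward; lengths in m; the calibration is good to about 2 mm. The wrist camera is an equidistant fisheye: a pixel r from the principal point sees the ray r / f radians off the axis. A picture is of the moment at which its call begins: read the wrist's pose just before it. camera_model takes no time and is no camera call; for the wrist camera it gives the pose at the moment of the call.
- job_done(): hands the job in; it is judged then, once.
Trained networks look in the newest picture that a camera, given by its name, has taken for a name from the list of things; names that differ only in an ending like _2 or _b are one class to them, and where a whole thing is asked for, a point or a joint stands for the part that bears it (a point fixed in the world has none). Each returns a list of dicts, best first, with "conf" (0 to 1); they miss things now and then, are a little off and sometimes report something else, mostly with a low value. They report only what shows in the picture. A call takes as long as a camera call.
- recognise(camera, thing): "bbox" ([left, top, right, bottom] in pixels, round what is visible of it).
- cut_out(camera, thing): "pixels" (400x640 bool, what is visible of it) and "bbox" ([left, top, right, bottom] in pixels, round what is visible of it).
- place_of(camera, thing): "position" ([column, row] in pixels: a listed point, or the origin of a listed thing).
The state is a dict: "clock": time; "joint_pos": joint angles; "joint_velocities": joint speeds; "joint_torque": joint torques, N m; "tcp_pos": TCP position; "eef_rot": TCP orientation; "ft_force": force on the tool from outside, world axes, zero at the start; "moment": the same for the moment, N m; "width": opening from 0.0 (shut) to 1.0 (fully open); "grip_force": force on a finger pad.
Only numpy, scipy, OpenCV 4.12 (cv2) and the standard library are available. Lean on these libraries where they do the work, as an engineer would, in place of code of your own. Each camera call takes 0.05 s, during which the arm holds its last target. There are 200 camera calls.

### The job

Take the key out of the wooden key stand, push it all the way into the lock on top of the small steel oxide chest, wiggling it past the sticky pins, and turn it a quarter turn clockwise so that the latch is drawn back. The lock springs back, so finish while still gripping the key and holding it fully turned; do not let go. Leave the jars and everything else where they are.

Things in the scene. Friction and masses are not known exactly. Their poses are not given: they have to be found in the camera images.
- key: the key, upright in the stand, 76 mm long, about 150 g; origin at its lower tip, z up the shank. Round steel shank 9 mm thick, 39 degree cone over the lowest 4 mm. One square-cornered bit, 4 mm thick along y, juts out towards -x to x = -15 mm, from z = 4 to 14 mm. Black bow at the top, see key_bow
- key_bow (a point): middle of the key's black plastic bow, 56 mm above the key's tip, axes as the key's: a flat block 32 mm along x, 10 mm thick along y, 40 mm tall (key z = 36 to 76 mm). Grip it across the 10 mm, along y
- key_stand: fixed wooden block 56 x 56 mm, 100 mm tall, on a foot 84 x 84 x 12 mm; origin at the centre of its underside. The key hangs in a keyhole in its top, bow resting on the top face (key tip 64 mm above the table), key axes parallel to the stand's; lift it by 45 mm or more to clear
- chest: small grey steel chest, fixed, 114 x 144 mm, lid 58 mm above the table, origin at the centre of its underside, front towards -x, where a steel keeper on the lid takes the lock's bolt. In the middle of the lid a dark lock case 60 x 60 mm, top face 90 mm above the table, with a brass plate 44 x 44 mm round the keyhole
- keyhole (a point): centre of the keyhole's round part in the lock's top face, 90 mm above the table, axes as the chest's (z up). Round part 11 mm wide, slot for the bit 8.4 mm wide, running towards -x to x = -16.5 mm: the key enters upright with its axes parallel to these, and can turn about 0.14 rad either way in the slot
- pins (a point): point in the bit's slot 6 mm below the face. Two sprung, sticky pins reach into the slot to 0.8 mm short of its middle: one from +y 2.5 mm below the face, then one from -y 7 mm below. The bit catches on them (tip 6.5 and 11 mm in); a straight push stalls at some 12 N and more; push with about 9 N while turning the key to and fro by 0.15 rad and it slips past
- lock_floor (a point): centre of the lock's floor, 29 mm below the face, where the key's tip comes to rest fully in, in a shallow centring socket (bow then 7 mm above the face). The bit is blocked by the 12 mm thick face plate and can turn only when the tip is over 26 mm below the face; once turned it cannot be pulled out
- cam (a joint): turn of the lock's cam by the key's bit, rad: 0 at rest, grows clockwise seen from above, stop at 1.60. A spring returns it (0.03 N m at rest, 0.06 at a quarter turn). With play and give the hand has to turn about 0.2 rad further than the cam (hand 1.5: cam 1.28; hand 1.72: cam 1.5); over-turning the hand by 0.2 rad against the stop does no harm
- jar_a: spice-type oxide jar with a red lid, diameter 45 mm, 106 mm tall, origin under its centre; a bystander
- jar_b: spice-type oxide jar with a brown lid, diameter 42 mm, 106 mm tall, origin under its centre; a bystander
- pot: white slip jar with a pierced lid, diameter 72 mm, 86 mm tall, origin under its centre; a bystander
- scale_table: fixed scale between stand and chest, origin under its centre, pan 200 mm along world x and 160 mm along world y, its top 167 mm above the table: carry the key's tip over it at 200 mm or more. (To the left of the chest, at y = 0.37 m and more, stands a clear screen; its low foot lies in front of the chest)

How it is judged:
On the way, in this order (a step that is already met when the one before it is completed fails the run):
1. the key is lifted out of the stand in the gripper (height (world z) of key above 0.102 m and contact force between the fingers and key above 1 N), for 0.1 s.
2. the key is fully in the lock (z of key in the frame of keyhole below -0.0265 m and horizontal distance between key and keyhole below 0.006 m), for 0.1 s.
At the end, for the whole second after the job is handed in: The key is fully in the lock (tip at least 25 mm below the face, within 6 mm of the keyhole's centre, upright within 11 degrees), the cam is turned at least 75 degrees clockwise, and the fingers still grip the key (over 2 N) and hold it so (value of joint cam above 1.3 rad and z of key in the frame of keyhole below -0.025 m and horizontal distance between key and keyhole below 0.006 m and angle between key's own z axis and vertical below 0.2 rad and contact force between the fingers and key above 2 N); the arm keeps its last pose, push and grip.
It fails at once if a bystander jar was moved by more than 30 mm or tipped (distance of any of jar_a, jar_b, pot from where it was at the start of the episode above 0.03 m or angle between any of jar_a, jar_b, pot's own z axis and vertical above 0.5 rad).
It also fails if it takes over 54 s, if anything falls off the work surface, if the arm or the gripper's body presses on something with over 40 N, if the wrist force passes 120 N, or if a joint passes its speed limit or range.

## Working session

There is one attempt and no reset: what is moved stays moved. The work goes in short steps, Python scripts to look and compute and a tool call to move; the robot and the scene stay as the last step left them, time stands still between calls to the robot, and variables do not carry over. Pictures are saved under pics/ and viewed, at most 10 in all, crops included, and the job is handed in when it is done.

Besides the shell and the picture viewer there is one more tool, called after "Emit:" as name(argument=value, ...), one argument or row to a line, values as JSON. drive_tool: Moves the arm, as the interface text tells. Its arguments: {"type":"object","properties":{"series":{"type":"array","items":{"type":"array","items":{"type":"number"}}},"claw":{"type":"number"},"grip_force":{"type":"number"}},"required":["series"]}

```bash
mkdir -p pics; ls; cat > h.py <<'E'
from cell import *
import numpy as np, cv2
def ray(cam,px,m=None):
    m=m or camera_model(cam); T=np.array(m["world_from_camera"])
    u=(px[0]-m["cx"])/m["fx"]; v=(px[1]-m["cy"])/m["fy"]
    if cam=="wrist":
        r=np.hypot(u,v); d=np.array([u/r*np.sin(r),v/r*np.sin(r),np.cos(r)]) if r>1e-9 else np.array([0,0,1.])
    else: d=np.array([u,v,1.])
    d=T[:3,:3]@d; return T[:3,3],d/np.linalg.norm(d)
def atz(cam,px,z,m=None):
    o,d=ray(cam,px,m); return o+d*(z-o[2])/d[2]
def tri(rs):
    A=0;b=0
    for o,d in rs:
        P=np.eye(3)-np.outer(d,d);A=A+P;b=b+P@o
    return np.linalg.solve(A,b)
def save(cam,n):
    im=snapshot(cam); cv2.imwrite(f"pics/{n}.png",im[:,:,::-1]); return im
E
python3 - <<'E'
from h import *
np.set_printoptions(precision=4,suppress=True)
a=save("scene","s0");b=save("top","t0")
for c in ["scene","top"]:
    m=camera_model(c);print(c,m["fx"],np.array(m["world_from_camera"]))
    for t in ["key","key_bow","key_stand","chest","keyhole","jar_a","pot","scale_table"]:
        r=place_of(c,t); print(c,t,[(np.round(x["position"],1),round(x["conf"],2)) for x in r[:3]])
s=read_state();print(s)
cv2.imwrite("pics/both.png",cv2.resize(np.vstack([a,b])[:,:,::-1],(480,600)))
E
```

```text
pics
scene 378.15770364539145 [[ 0.9999 -0.0141  0.0049  0.5352]
 [-0.014  -0.7824  0.6226 -0.4879]
 [-0.005  -0.6226 -0.7825  0.7639]
 [ 0.      0.      0.      1.    ]]
scene key [(array([354.4, 179.3]), 0.68), (array([331.1, 313.9]), 0.54)]
scene key_bow [(array([331.9, 301.5]), 0.7)]
scene key_stand [(array([331.6, 323.6]), 0.69), (array([357.7, 173.3]), 0.51)]
scene chest [(array([356.2, 197.1]), 0.84)]
scene keyhole [(array([358.2, 173.7]), 0.93)]
scene jar_a [(array([286.1, 176.1]), 0.62)]
scene pot [(array([373.7, 247.2]), 0.64)]
scene scale_table [(array([355.5, 183.9]), 0.53)]
top 379.57553080900004 [[ 0.0193 -0.9917  0.1268  0.3908]
 [-0.9994 -0.0228 -0.0257  0.0601]
 [ 0.0284 -0.1263 -0.9916  1.0615]
 [ 0.      0.      0.      1.    ]]
top key [(array([414.5, 190.8]), 0.59)]
top key_bow [(array([419. , 187.6]), 0.54)]
top key_stand [(array([408.4, 193.7]), 0.58)]
top chest [(array([288.9, 169.5]), 0.58), (array([288.9, 160.5]), 0.53)]
top keyhole [(array([288.1, 158.1]), 0.67), (array([256.2, 230.8]), 0.64), (array([288.4, 168.2]), 0.54)]
top jar_a [(array([225.4, 239.6]), 0.88), (array([257.9, 229.2]), 0.78)]
top pot [(array([344.5, 151.1]), 0.56)]
top scale_table [(array([289.3, 157.3]), 0.22)]
{'clock': 0.9, 'joint_pos': array([-1.2095,  0.4936,  1.3455, -0.    ,  1.3025, -0.0955]), 'joint_velocities': array([ 0.0003, -0.0005,  0.0013, -0.0019,  0.0007,  0.0003]), 'joint_torque': array([ -0.0042, -87.8683, -38.227 ,   0.0704,   0.0441,   0.0001]), 'tcp_pos': array([ 0.2757, -0.5609,  0.2139]), 'eef_rot': array([ 0.974 ,  0.2264, -0.    ,  0.    ]), 'ft_force': array([-0.1879, -0.1956,  0.5204]), 'moment': array([ 0.0111, -0.0269,  0.0261]), 'grip_force': 0.0, 'width': 1.0003814859164195}
```

View pics/s0.png

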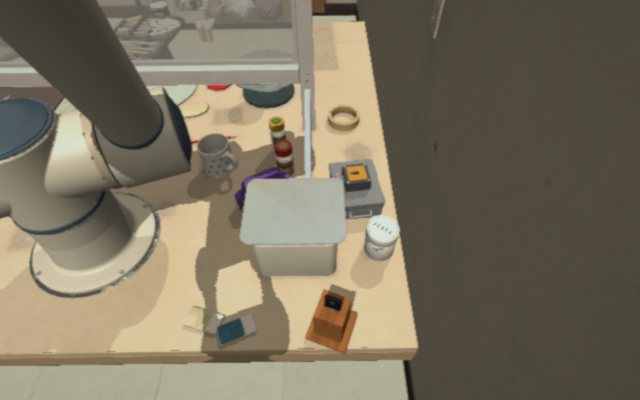

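View pics/t0.png

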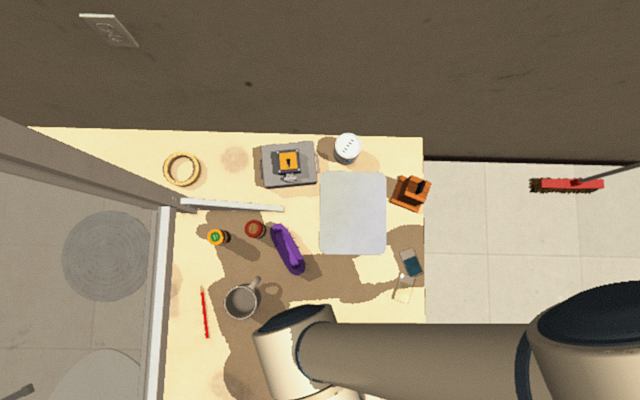

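```bash
python3 - <<'E'
from h import *
np.set_printoptions(precision=4,suppress=True)
print("key_bow tri",tri([ray("scene",(331.9,301.5)),ray("top",(419,187.6))]))
print("keyhole tri",tri([ray("scene",(358.2,173.7)),ray("top",(288.1,158.1))]))
for n,c,p,z in [("bow","scene",(331.9,301.5),.12),("bow","top",(419,187.6),.12),("kh","scene",(358.2,173.7),.09),("kh","top",(288.1,158.1),.09),("pot","scene",(373.7,247.2),0),("pot","top",(344.5,151.1),0),("stand","scene",(331.6,323.6),0),("stand","top",(408.4,193.7),0),("chest","scene",(356.2,197.1),0),("chest","top",(288.9,169.5),0)]:
    print(n,c,atz(c,p,z))
E
```

```text
key_bow tri [ 0.5517 -0.2132  0.1158]
keyhole tri [0.6264 0.1232 0.0829]
bow scene [ 0.5515 -0.215   0.12  ]
bow top [ 0.551 -0.212  0.12 ]
kh scene [0.6243 0.1164 0.09  ]
kh top [0.6259 0.1229 0.09  ]
pot scene [ 0.6558 -0.0333  0.    ]
pot top [ 0.6725 -0.0324  0.    ]
stand scene [ 0.5526 -0.2112  0.    ]
stand top [ 0.5531 -0.216   0.    ]
chest scene [0.6252 0.1163 0.    ]
chest top [0.6146 0.1254 0.    ]
```

The scene view shows the stand at about (331,318) with the black bow at (334,300), and the lock plate at (357,174). The top view shows the stand at (411,190) and the keyhole at (288,160). The stand is yawed about -20°. I'm moving above it for a close look.

Emit:
drive_tool(
  series=[
    [1.5,2,0.6,9],
    [1.5,2,0.6,9],
    [1.5,2,0.6,9],
    [1.5,2,0.6,9],
    [1.5,2,0.6,9],
    [1.5,2,0.6,9],
    [1.5,2,0.6,9],
    [1.5,2,0.6,9],
  ],
  claw=1,
  grip_force=60,
)

```text
clock: 1.9
tcp_pos: [0.3961, -0.4002, 0.2622]
eef_rot: [0.653, 0.757, -0.0, 0.0]
ft_force: [0.5, -0.7, 1.1]
width: 0.996
grip_force: 0.0
```

Emit:
drive_tool(
  series=[
    [1.8,2.3,0,8],
    [1.8,2.3,0,8],
    [1.8,2.3,0,8],
    [1.8,2.3,0,8],
    [1.8,2.3,0,8],
    [1.8,2.3,0,8],
    [1.8,2.3,0,8],
    [1.8,2.3,0,6],
  ],
)

```text
clock: 2.9
tcp_pos: [0.5402, -0.2161, 0.262]
eef_rot: [0.17, 0.985, -0.0, 0.0]
ft_force: [-0.0, -0.2, -1.2]
width: 0.997
grip_force: 0.0
```

```bash
cat > look.py <<'E'
from h import *
import sys
np.set_printoptions(precision=4,suppress=True)
n=sys.argv[1]; th=sys.argv[2:]
s=read_state();m=camera_model("wrist");im=save("wrist",n)
q=s["eef_rot"];yaw=np.degrees(2*np.arctan2(q[1],q[0]))
print(s["clock"],s["tcp_pos"],"yaw",yaw,q,"F",s["ft_force"],"w",s["width"],s["grip_force"],"j6",s["joint_pos"][5])
Z={"key_bow":.12,"key":.064,"key_stand":0,"keyhole":.09,"chest":0,"pot":0,"pins":.084,"lock_floor":.061}
for t in th:
    for r in place_of("wrist",t)[:2]:
        print(t,np.round(r["position"],1),round(r["conf"],2),atz("wrist",r["position"],Z[t],m))
E
python3 look.py w1 key_bow key_stand key pot; python3 -c "
from h import *
m=camera_model('wrist');print(m['fx'],m['cx'],m['cy'],np.array(m['world_from_camera']).round(3))"
```

```text
2.9 [ 0.5402 -0.2161  0.262 ] yaw 160.40542740564482 [ 0.1702  0.9854 -0.      0.0001] F [-0.0242 -0.1912 -1.2383] w 0.996991338528896 0.0 j6 -1.711958612491896
key_bow [330.5 198.7] 0.7 [ 0.5546 -0.2124  0.12  ]
key_stand [326. 174.] 0.92 [ 0.5524 -0.2154  0.    ]
key [326.  185.4] 0.78 [ 0.5529 -0.2162  0.064 ]
pot [458.6 205.1] 0.73 [ 0.6665 -0.0346  0.    ]
309.70691628693146 322.43970830205706 199.76111569104958 [[ 0.339  0.901  0.271  0.464]
 [ 0.941 -0.325 -0.098 -0.19 ]
 [-0.001  0.288 -0.958  0.432]
 [ 0.     0.     0.     1.   ]]
```

View pics/w1.png

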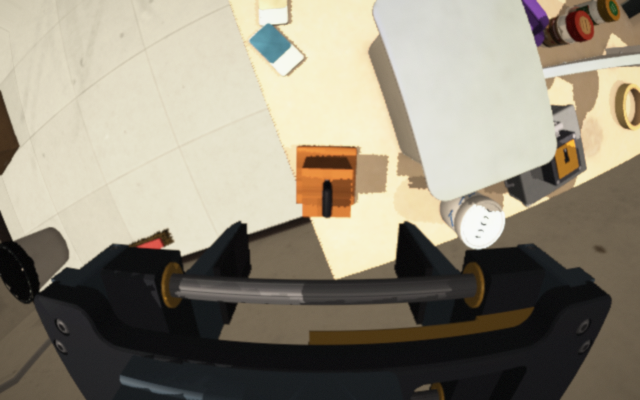

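The wrist view shows the bow at (327,197), running along image-vertical and in line with the tool. I'm zooming in to get its angle and the side the bit is on.

```bash
python3 - <<'E'
from h import *
np.set_printoptions(precision=4,suppress=True)
im=cv2.imread("pics/w1.png");cv2.imwrite("pics/w1c.png",cv2.resize(im[140:230,280:375],None,fx=6,fy=6,interpolation=cv2.INTER_CUBIC))
m=camera_model("wrist")
g=im[:,:,2].astype(int)
ys,xs=np.mgrid[172:222,318:338]
mask=(im[172:222,318:338].max(2)<60)
pts=np.array([atz("wrist",(x,y),.14,m)[:2] for x,y in zip(xs[mask],ys[mask])])
c=pts.mean(0);w,v=np.linalg.eigh(np.cov(pts.T));print(c,np.sqrt(w*12),np.degrees(np.arctan2(v[1,1],v[0,1])))
for y in range(176,222,4):
    k=np.where(im[y,310:345].max(1)<60)[0];print(y,k.min()+310 if len(k) else 0,k.max()+310 if len(k) else 0)
E
```

```text
[ 0.5468 -0.2154] [0.0082 0.0342] 158.89449613186565
176 0 0
180 0 0
184 324 330
188 324 331
192 323 331
196 323 331
200 323 331
204 323 331
208 323 330
212 323 330
216 326 328
220 0 0
```

View pics/w1c.png

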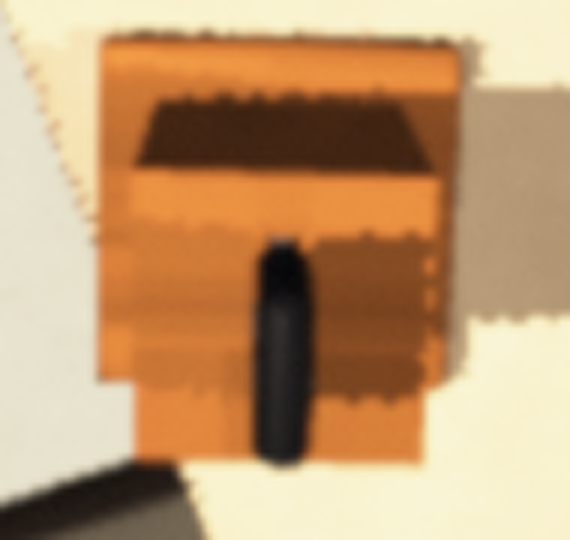

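```bash
python3 - <<'E'
from h import *
m=camera_model("wrist")
u=np.array([np.cos(np.radians(-20)),np.sin(np.radians(-20))])
print(atz("wrist",(327,217),.14,m)[:2]-.016*u, atz("wrist",(327,180.5),.10,m)[:2]+.016*u)
E
```

```text
[ 0.54985775 -0.21625838] [ 0.55353081 -0.21724608]
```

Emit:
drive_tool(
  series=[
    [0.6,0,-4,0],
    [0.6,0,-4,0],
    [0,0,-3,0],
    [0,0,-2,0],
    [0,0,-1.5,0],
    [0,0,-1,0],
    [0,0,0,0],
  ],
)

```text
clock: 4.03
tcp_pos: [0.5514, -0.217, 0.1067]
eef_rot: [0.172, 0.985, 0.0, -0.0]
ft_force: [0.2, -0.8, 0.3]
width: 1.0
grip_force: 0.0
```

Emit:
drive_tool(
  series=[
    [0,0,0,0],
    [0,0,0,0],
    [0,0,0,0],
    [0,0,0,0],
    [0,0,0,0],
    [0,0,0,0],
    [0,0,0,0],
  ],
  claw=-1,
  grip_force=50,
)

```text
clock: 4.9
tcp_pos: [0.5516, -0.2169, 0.1069]
eef_rot: [0.172, 0.985, 0.0, -0.0]
ft_force: [-0.1, 0.8, 0.8]
width: 0.261
grip_force: 0.0
```

Emit:
drive_tool(
  series=[
    [0,0,0,0],
    [0,0,0,0],
    [0,0,0,0],
    [0,0,0,0],
  ],
)

```text
clock: 5.4
tcp_pos: [0.5518, -0.2165, 0.1069]
eef_rot: [0.172, 0.985, 0.0, 0.0]
ft_force: [2.6, 6.2, -0.0]
width: 0.11
grip_force: 50.0
```

Emit:
drive_tool(
  series=[
    [0.05,0.1,0.5,0],
    [0,0,1.5,0],
    [0,0,2,0],
    [0,0,2.5,0],
    [0,0,3,0],
    [0,0,3,0],
    [0,0,3,0],
    [0,0,0,0],
  ],
)

```text
clock: 6.4
tcp_pos: [0.5531, -0.2166, 0.2652]
eef_rot: [0.172, 0.985, -0.001, 0.002]
ft_force: [-0.1, 0.1, -1.4]
width: 0.103
grip_force: 50.0
```

```bash
python3 look.py w2 keyhole key_bow; python3 - <<'E'
from h import *
np.set_printoptions(precision=4,suppress=True)
a=save("scene","s2");b=save("top","t2")
for c in ("scene","top"):
    for t in("key","key_bow"):
        for r in place_of(c,t)[:3]: print(c,t,np.round(r["position"],1),round(r["conf"],2))
f=lambda i,x,y,k:cv2.resize(i[y-40:y+40,x-50:x+50],None,fx=k,fy=k,interpolation=cv2.INTER_CUBIC)
cv2.imwrite("pics/k2.png",np.hstack([f(a,335,270,4),f(b,420,185,4)])[:,:,::-1])
E
```

```text
6.4 [ 0.5531 -0.2166  0.2652] yaw 160.17086501932084 [ 0.1722  0.9851 -0.0009  0.0024] F [-0.0552  0.1286 -1.4495] w 0.10258873864943235 49.99591648578644 j6 -1.6982043010558565
keyhole [563.9 145.8] 0.72 [0.6158 0.12   0.09  ]
keyhole [320.3 218.2] 0.19 [ 0.5967 -0.2354  0.09  ]
key_bow [322.4 258. ] 0.76 [ 0.6329 -0.2457  0.12  ]
```

View pics/k2.png

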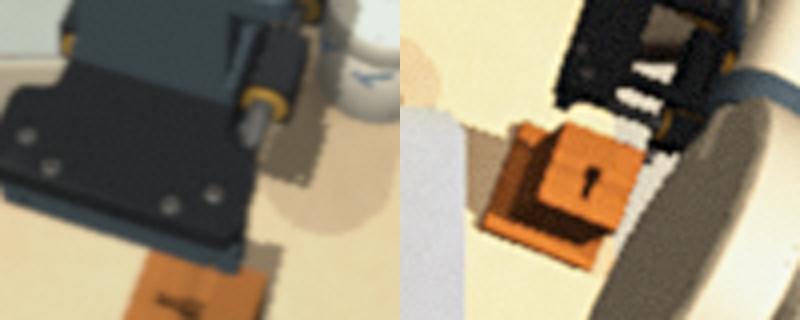

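The empty stand's slot, in the top-view crop at (590,175), runs toward world -x, so the bit points to -x as assumed. I'm carrying the key over to the chest.

Emit:
drive_tool(
  series=[
    [0.5,4,0.3,2.5],
    [0.5,4,0.3,2.5],
    [0.5,4,0,2.5],
    [0.5,4,0,2.5],
    [0.5,4,0,2.5],
    [0.5,4,0,2.5],
    [0.5,4,0,2.5],
    [0.5,4,0,2.5],
  ],
)

```text
clock: 7.85
tcp_pos: [0.5922, 0.1054, 0.2677]
eef_rot: [-0.002, 1.0, -0.0, -0.0]
ft_force: [0.5, 0.5, -0.7]
width: 0.107
grip_force: 50.0
```

Emit:
drive_tool(
  series=[
    [0.3,1,-0.5,0],
    [0,0,-1,0],
    [0,0,0,0],
  ],
)

```text
clock: 8.22
tcp_pos: [0.5945, 0.113, 0.2517]
eef_rot: [-0.001, 1.0, -0.0, -0.001]
ft_force: [-0.0, -1.1, -2.0]
width: 0.111
grip_force: 50.0
```

```bash
python3 look.py w3 keyhole chest key_bow key pins; python3 - <<'E'
from h import *
np.set_printoptions(precision=4,suppress=True)
print("stand hole",atz("top",(418,188),.1))
print(np.array(camera_model("wrist")["world_from_camera"]))
E
```

```text
8.225 [0.5945 0.113  0.2517] yaw 180.10885848271798 [-0.0009  1.     -0.0003 -0.0011] F [-0.0358 -1.0971 -2.0127] w 0.11068666261301395 49.99592363834381 j6 -1.483277986684255
keyhole [332.1 202.3] 0.72 [0.6163 0.1232 0.09  ]
chest [328.8 183.2] 0.58 [0.616  0.1212 0.    ]
chest [318.7 221.5] 0.33 [0.6733 0.107  0.    ]
key_bow [321.  255.6] 0.56 [0.6679 0.111  0.12  ]
key [317.8 220.7] 0.57 [0.6481 0.1067 0.064 ]
pins [330.7 195. ] 0.86 [0.6095 0.1217 0.084 ]
stand hole [ 0.5533 -0.2151  0.1   ]
[[-0.0035  0.9575  0.2883  0.5146]
 [ 1.      0.0034  0.0008  0.1128]
 [-0.0002  0.2883 -0.9575  0.4237]
 [ 0.      0.      0.      1.    ]]
```

View pics/w3.png

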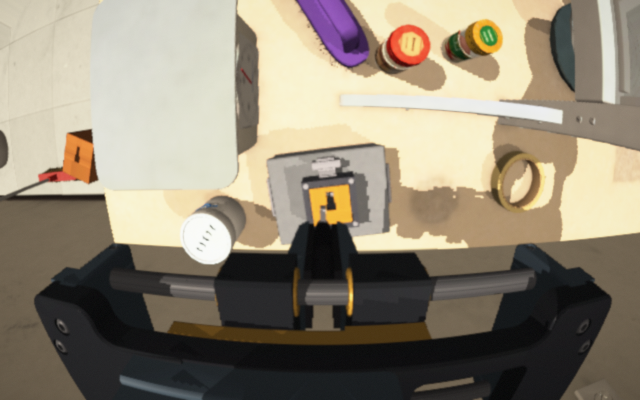

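The wrist view shows the brass plate at (330,204) with the slot at (330,198). The key's tip and bit are at (323,215), and the chest is yawed by a few degrees. I'm zooming in to refine.

```bash
python3 - <<'E'
from h import *
np.set_printoptions(precision=4,suppress=True)
im=cv2.imread("pics/w3.png");m=camera_model("wrist")
# rectified top-down at z=.09, 0.25 mm/px : rows -> x, cols -> y
T=np.array(m["world_from_camera"]);R=T[:3,:3];o=T[:3,3]
def rect(z,x0,x1,y0,y1,s):
    X,Y=np.meshgrid(np.arange(x0,x1,s),np.arange(y0,y1,s),indexing="ij")
    P=np.stack([X,Y,np.full_like(X,z)],-1)-o;P=P@R
    th=np.arctan2(np.hypot(P[...,0],P[...,1]),P[...,2]);r=np.hypot(P[...,0],P[...,1])
    return cv2.remap(im,(m["cx"]+m["fx"]*th*P[...,0]/r).astype(np.float32),(m["cy"]+m["fy"]*th*P[...,1]/r).astype(np.float32),cv2.INTER_CUBIC)
a=rect(.09,.57,.67,.07,.17,.0002);cv2.imwrite("pics/r3.png",a)
hsv=cv2.cvtColor(a,cv2.COLOR_BGR2HSV);mk=cv2.inRange(hsv,(12,120,120),(32,255,255))
mk=cv2.morphologyEx(mk,cv2.MORPH_CLOSE,np.ones((25,25)))
n,l,st,ce=cv2.connectedComponentsWithStats(mk);k=1+st[1:,4].argmax()
pts=np.argwhere(l==k)[:,::-1].astype(np.float32)
print(cv2.minAreaRect(pts),st[k])
(cx,cy),(w,h),an=cv2.minAreaRect(pts);print("centre",.57+cy*.0002,.07+cx*.0002,w*.0002,h*.0002)
E
```

```text
((262.2031555175781, 258.31048583984375), (231.56838989257812, 231.6946563720703), 82.7468032836914) [  136   132   254   252 44145]
centre 0.6216620971679687 0.12244063110351563 0.04631367797851563 0.04633893127441407
```

View pics/r3.png

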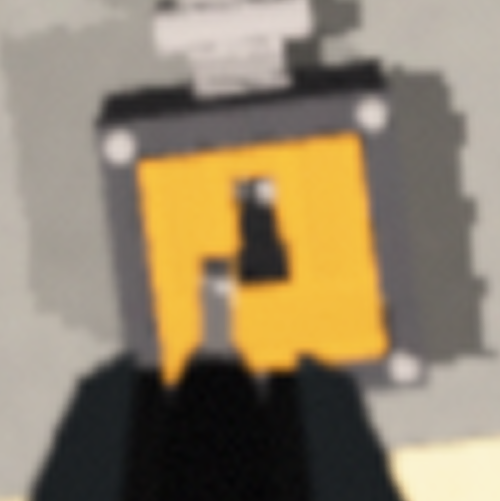

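```bash
cat >> h.py <<'E'
def rect(cam,im,z,x0,x1,y0,y1,s,m=None):
    m=m or camera_model(cam);T=np.array(m["world_from_camera"])
    X,Y=np.meshgrid(np.arange(x0,x1,s),np.arange(y0,y1,s),indexing="ij")
    P=(np.stack([X,Y,np.full_like(X,z)],-1)-T[:3,3])@T[:3,:3]
    r=np.hypot(P[...,0],P[...,1]);k=np.arctan2(r,P[...,2])/r if cam=="wrist" else 1/P[...,2]
    return cv2.remap(im,(m["cx"]+m["fx"]*k*P[...,0]).astype(np.float32),(m["cy"]+m["fy"]*k*P[...,1]).astype(np.float32),cv2.INTER_CUBIC)
def plate(a,x0,y0,s):
    mk=cv2.inRange(cv2.cvtColor(a,cv2.COLOR_BGR2HSV),(12,120,120),(32,255,255))
    mk=cv2.morphologyEx(mk,cv2.MORPH_CLOSE,np.ones((25,25)))
    n,l,st,ce=cv2.connectedComponentsWithStats(mk);k=1+st[1:,4].argmax()
    (cx,cy),wh,an=cv2.minAreaRect(np.argwhere(l==k)[:,::-1].astype(np.float32))
    return x0+cy*s,y0+cx*s,wh[0]*s,wh[1]*s,an
E
python3 - <<'E'
from h import *
t0=cv2.imread("pics/t0.png");t2=cv2.imread("pics/t2.png");s0=cv2.imread("pics/s0.png")
a=rect("top",t0,.09,.57,.67,.07,.17,.0002);print("top",plate(a,.57,.07,.0002))
b=rect("scene",s0,.09,.57,.67,.07,.17,.0002);print("scene",plate(b,.57,.07,.0002))
c=rect("top",t2,.10,.51,.59,-.255,-.175,.0002)
c2=cv2.resize(c,(400,400))
cv2.imwrite("pics/r4.png",np.hstack([cv2.resize(a,(400,400)),c2]))
E
```

```text
top (0.619960302734375, 0.1233509765625, 0.047183007812500004, 0.04706742248535156, 82.62146759033203)
scene (0.6195248870849609, 0.1200633270263672, 0.046230865478515626, 0.047274957275390626, 82.40535736083984)
```

View pics/r4.png

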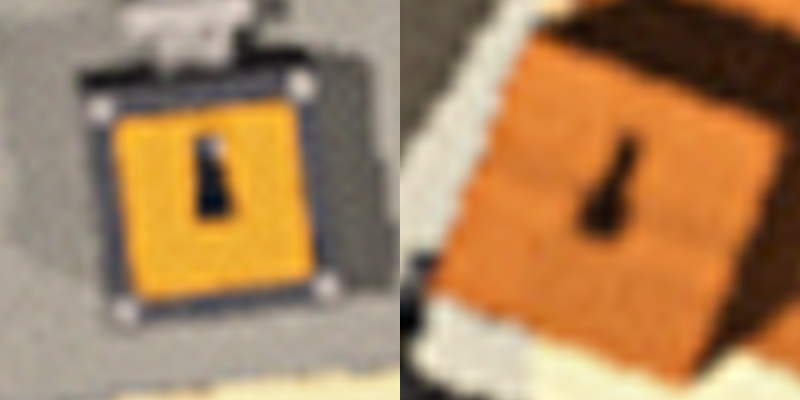

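The plate is yawed 7.3° in all three views, and the hole is near (0.620,0.1215). I'm lowering the key to just above the face.

Emit:
drive_tool(
  series=[
    [0.6,0.2,-2,2],
    [0.6,0.2,-2,2],
    [0.6,0.2,-2,2],
    [0.6,0.2,-2,1.2],
    [0.15,0.05,-2,0],
    [0,0,-0.8,0],
    [0,0,0,0],
  ],
)

```text
clock: 9.4
tcp_pos: [0.6205, 0.1226, 0.1444]
eef_rot: [-0.064, 0.998, -0.0, -0.0]
ft_force: [0.9, -0.8, -1.2]
width: 0.109
grip_force: 50.0
```

```bash
python3 look.py w5 keyhole key; python3 - <<'E'
from h import *
im=cv2.imread("pics/w5.png")
a=rect("wrist",im,.09,.58,.64,.09,.15,.0001);print(plate(a,.58,.09,.0001))
cv2.imwrite("pics/r5.png",a)
E
```

```text
9.4 [0.6205 0.1226 0.1444] yaw 187.3804643361004 [-0.0644  0.9979 -0.     -0.0005] F [ 0.8864 -0.8233 -1.2307] w 0.10919192713266256 49.9958735704422 j6 -1.598925433178847
keyhole [323.4 210.8] 0.55 [0.6162 0.122  0.09  ]
key [321.3 223. ] 0.67 [0.6362 0.1229 0.064 ]
(0.6178313293457031, 0.12144602661132813, 0.03900054626464844, 0.045615478515625, 82.51911926269531)
```

View pics/r5.png

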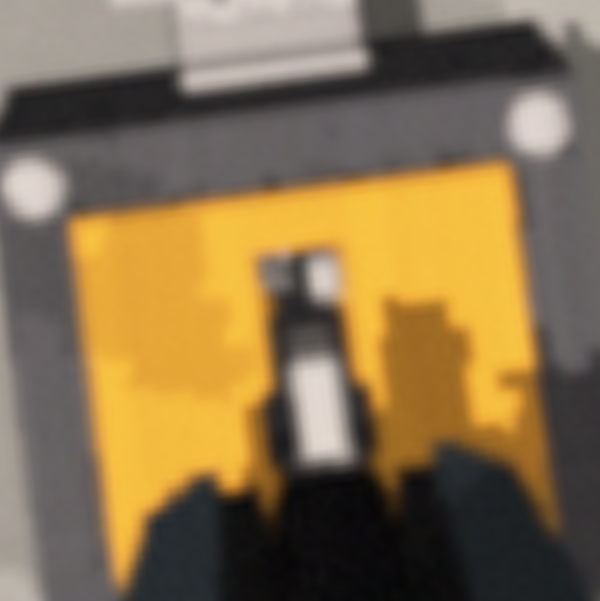

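The key's bit at (314,360) lines up sideways with the slot, and the round part is near (320,420). That leaves it within about 1 mm, so I'm lowering gently into the hole.

Emit:
drive_tool(
  series=[
    [0,0,-0.4,0],
    [0,0,-0.4,0],
    [0,0,-0.2,0],
    [0,0,-0.2,0],
    [0,0,-0.2,0],
    [0,0,0,0],
  ],
)

```text
clock: 10.3
tcp_pos: [0.6206, 0.1226, 0.1308]
eef_rot: [-0.064, 0.998, -0.0, -0.0]
ft_force: [-0.0, 0.1, -1.1]
width: 0.101
grip_force: 50.0
```

Emit:
drive_tool(
  series=[
    [0,0,-0.2,0],
    [0,0,-0.2,0],
    [0,0,0,0],
  ],
)

```text
clock: 10.68
tcp_pos: [0.6205, 0.1226, 0.1267]
eef_rot: [-0.064, 0.998, -0.0, -0.0]
ft_force: [-0.8, 1.6, -1.7]
width: 0.109
grip_force: 50.0
```

Emit:
drive_tool(
  series=[
    [0,0,-0.1,0],
    [0,0,-0.1,0],
    [0,0,0,0],
  ],
)

```text
clock: 11.05
tcp_pos: [0.6206, 0.1226, 0.1253]
eef_rot: [-0.064, 0.998, -0.0, -0.0]
ft_force: [-3.5, -0.2, 6.9]
width: 0.106
grip_force: 50.0
```

Emit:
drive_tool(
  series=[
    [-0.03,0,-0.03,8],
    [0,0,0,-8],
    [0,0,-0.03,-8],
    [0,0,0,8],
    [0,0,-0.03,8],
    [0,0,0,-8],
    [0,0,-0.03,-8],
    [0,0,0,8],
  ],
)

```text
clock: 12.05
tcp_pos: [0.6204, 0.1218, 0.1237]
eef_rot: [-0.063, 0.998, -0.001, -0.0]
ft_force: [-0.3, -4.1, -0.3]
width: 0.106
grip_force: 50.0
```

Emit:
drive_tool(
  series=[
    [0,-0.03,-0.1,0],
    [0,0,-0.1,8],
    [0,0,-0.05,-8],
    [0,0,-0.05,-8],
    [0,0,0,8],
    [0,0,0,0],
  ],
)

```text
clock: 12.8
tcp_pos: [0.6203, 0.1224, 0.1207]
eef_rot: [-0.063, 0.998, 0.0, -0.0]
ft_force: [-2.4, -1.0, 2.1]
width: 0.104
grip_force: 50.0
```

Emit:
drive_tool(
  series=[
    [-0.03,0,-0.05,8],
    [0,0,-0.05,-8],
    [0,0,-0.05,-8],
    [0,0,0,8],
    [0,0,0,8],
    [0,0,0,-8],
    [0,0,0,0],
  ],
)

```text
clock: 13.68
tcp_pos: [0.6203, 0.1222, 0.1194]
eef_rot: [-0.062, 0.998, -0.0, 0.0]
ft_force: [-0.5, -3.1, 3.3]
width: 0.107
grip_force: 50.0
```

Emit:
drive_tool(
  series=[
    [0,-0.02,-0.07,8],
    [0,0,-0.05,-8],
    [0,0,-0.05,-8],
    [0,0,-0.05,8],
    [0,0,0,8],
    [0,0,0,-8],
    [0,0,0,0],
  ],
)

```text
clock: 14.55
tcp_pos: [0.6203, 0.1221, 0.1171]
eef_rot: [-0.064, 0.998, -0.0, 0.0]
ft_force: [-0.9, -1.8, 3.0]
width: 0.108
grip_force: 50.0
```

Emit:
drive_tool(
  series=[
    [0,0,-0.1,0],
    [0,0,-0.15,0],
    [0,0,-0.15,0],
    [0,0,0,0],
  ],
)

```text
clock: 15.05
tcp_pos: [0.6201, 0.1227, 0.1128]
eef_rot: [-0.065, 0.998, 0.0, 0.0]
ft_force: [0.2, 4.6, -0.8]
width: 0.109
grip_force: 50.0
```

Emit:
drive_tool(
  series=[
    [0,0.03,-0.15,0],
    [0,0,-0.15,0],
    [0,0,-0.15,0],
    [0,0,-0.15,0],
    [0,0,0,0],
  ],
)

```text
clock: 15.68
tcp_pos: [0.6199, 0.1221, 0.1068]
eef_rot: [-0.064, 0.998, -0.0, -0.0]
ft_force: [-0.3, 0.1, -1.5]
width: 0.105
grip_force: 50.0
```

Emit:
drive_tool(
  series=[
    [0,0,-0.1,0],
    [0,0,-0.1,0],
    [0,0,-0.1,0],
    [0,0,-0.1,0],
    [0,0,0,0],
  ],
)

```text
clock: 16.3
tcp_pos: [0.6202, 0.1224, 0.1034]
eef_rot: [-0.064, 0.998, -0.0, 0.0]
ft_force: [-1.4, -0.3, 4.4]
width: 0.106
grip_force: 50.0
```

Emit:
drive_tool(
  series=[
    [0,0,-0.03,-5],
    [0,0,0,-7],
    [0,0,0,-7],
    [0,0,0,-7],
    [0,0,0,-7],
    [0,0,0,-7],
    [0,0,0,0],
  ],
)

```text
clock: 17.18
tcp_pos: [0.6202, 0.1221, 0.1032]
eef_rot: [0.282, 0.959, -0.0, 0.0]
ft_force: [-2.6, -3.0, 7.0]
width: 0.107
grip_force: 50.0
```

```bash
python3 -c "
from cell import *
s=read_state();print(s['tcp_pos'],s['eef_rot'],s['ft_force'],s['moment'],s['joint_pos'])"
```

```text
[0.62019341 0.12206612 0.10322063] [ 2.81825477e-01  9.59465622e-01 -1.78336204e-04  2.96864754e-04] [-2.64252083 -2.97175164  6.97066706] [-0.54656267  0.31181294  0.02297389] [ 1.00215505e-01  6.20266133e-01  1.44552075e+00 -6.29618818e-04
  1.07539005e+00 -8.98889235e-01]
```

Emit:
drive_tool(
  series=[
    [-0.02,-0.02,0,-8],
    [0,0,0,-8],
    [0,0,0,-8],
    [0,0,0,-8],
    [0,0,0,-8],
    [0,0,0,-8],
    [0,0,0,-6],
    [0,0,0,0],
  ],
)

```text
clock: 18.18
tcp_pos: [0.6196, 0.1216, 0.1032]
eef_rot: [0.687, 0.727, -0.0, 0.0]
ft_force: [-4.6, -5.0, 8.3]
width: 0.105
grip_force: 50.0
```

```bash
python3 -c "
from cell import *
import numpy as np
s=read_state();q=s['eef_rot'];print(np.degrees(2*np.arctan2(q[1],q[0])),s['tcp_pos'],q,s['ft_force'],s['moment'],s['joint_pos'],s['grip_force'])"
```

```text
93.2783123915084 [0.61958694 0.12161884 0.10317536] [ 6.86590729e-01  7.27043979e-01 -4.44888737e-04  1.60372511e-04] [-4.60423529 -4.96186081  8.32868467] [-1.02576837  0.81409265  0.07417668] [ 9.97562793e-02  6.19884538e-01  1.44653205e+00 -9.37840418e-04
  1.07563845e+00  4.29847591e-02] 50.00385224819183
```

Emit:
drive_tool(
  series=[
    [-0.03,-0.03,0,-5],
    [0,0,0,-3],
    [0,0,0,0],
    [0,0,0,0],
  ],
)

```text
clock: 18.68
tcp_pos: [0.6184, 0.1217, 0.1031]
eef_rot: [0.735, 0.678, -0.001, -0.001]
ft_force: [-9.4, -2.0, 12.2]
width: 0.108
grip_force: 50.0
```

```bash
python3 - <<'E'
from h import *
s=read_state();q=s['eef_rot'];print(np.degrees(2*np.arctan2(q[1],q[0])),s['tcp_pos'],s['ft_force'],s['moment'],s['grip_force'])
w=save("wrist","w6");m=camera_model("wrist")
a=save("scene","s6")
cv2.imwrite("pics/f6.png",np.hstack([cv2.resize(w,(480,300)),cv2.resize(a[120:220,300:400],(300,300))])[:,:,::-1])
E
```

```text
85.38473613639782 [0.61836473 0.12169135 0.10309088] [-9.39217127 -1.98964984 12.1824531 ] [-0.40530964  1.84960972  0.22834096] 50.00966548919678
```

View pics/f6.png

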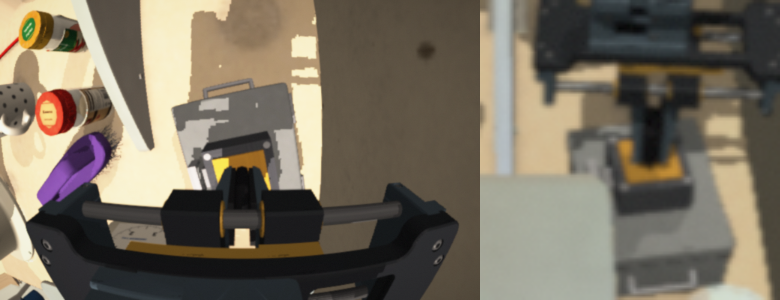

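The hand has turned 102°, and the moment jumped to 0.23 N m, which means the cam is at its stop. The key is still gripped at 50 N and pressed onto the floor, so I'm handing the job in.

```bash
python3 -c "
from cell import *
print(job_done())"
```

```text
the job is handed in; nothing more can be done
None
```

I handed the job in with the key fully in the lock, turned about 102° clockwise by the hand against the cam's stop, and still gripped at 50 N; the hand-in call returned no verdict, so I can't confirm it passed.

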